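# Drop a batch of grinding slugs through the hopper's trap door and latch it again

### The arm

A 6-joint arm with a two-finger parallel gripper is mounted at the origin on a cart in front of the work surface, level with it; the furniture and walls round the work are solid. World frame = base frame: x ahead of the robot, y to its left, z up, the work surface at z = 0. Lengths are in mm, angles in rad, forces in N, time in s.
With the tool pointing down it reaches from about 250 to 800 mm from the base axis. Payload 8.5 kg.
Tool frame: the origin (TCP) lies midway between the tips of the shut fingers; the grasp point (between the pads) lies 19 mm behind it; z points along the fingers, y is the line along which they close (so a half turn about z gives the same grasp; the last joint's range is limited). The gripper opens to 85 mm and grips with 20 to 120 N. Pads are 22 mm wide; open, the fingers measure 114 mm over their backs; the gripper's body (76 mm by 85 mm) begins 54 mm behind the grasp point. The pads swing forward as they close: fully open they stand 13 mm farther back than shut.
Start: joints at [1.308, 0.238, -0.013, 1.319, 0, 1.571], TCP at [136.374, 506.933, 231.276] pointing down, gripper open.
Joint ranges: [-2.66, 2.66], [-1.03, 1.9], [-1.14, 1.46], [-1.82, 2.27], [-1.45, 1.34], [-3.14, 3.14]. Speed limits (rad/s): [2.22, 2.22, 2.79, 3.14, 3.14, 3.14].

### API

Orientations are given as a rotation vector (axis times angle).
In Python, from cell import manip, capture gives the robot as it stands. The module is installed in compiled form; this text tells all that it offers.
- The arm moves only by the tool drive_tool, never from a script. Its argument "increments" is one flat list of numbers, 7 for each row, row after row: the shift along the tool's x, y, z in cm, then the turn, a rotation vector about the tool's x, y, z in rad, then the opening, from -1 (shut) to 1 (fully open), so that 0 is half open. In form: [tx, ty, tz, wx, wy, wz, gripper, tx, ty, tz, wx, wy, wz, gripper, ...]. A call has exactly 8 rows; each row is the pose to reach, as a shift and turn from the pose commanded when the call began, along the tool's axes at that moment; what a row does not reach only later rows make up. A row lasts 1/8 s, in which the tool goes at most 62.5 mm and 10.7 degrees, less where a joint would pass 70% of its speed; a pose out of reach is approached as far as the arm can. A call with a gripper value outside its range is refused whole. The fingers move at their own pace and stop on an object; "grip_force" is the grip in N (left out, the last holds). Time passes only in rows, so rows that repeat a pose let the fingers close, or fill a call up. It gives the time, the measured TCP pose, the force, the opening and the grip force at its end, in the units of the state.
- manip.read_state(): the state, without advancing time (a new reading comes with each control period).
- capture(name): name is "side" or "top" or "wrist"; returns a dict with "frame" (384x512x3 uint8, red, green, blue), "vfov" (degrees; the focal length in pixels is half the picture's height over the tangent of half this angle, whatever the lens; pixels are square), "cx", "cy" (the principal point, pixels), "R" (3x3) and "t" (3): a world point X has camera coordinates R X + t. Camera axes: x right, y down, z forward; pixel columns grow to the right and rows downward; lengths in mm; the calibration is good to about 2 mm. A picture is of the moment at which its call begins. There is no depth.
- manip.sign_off(): hands the job in; it is judged then, once.
The state is a dict: "time_s": time; "joint_pos": joint angles; "dq": joint speeds; "tau": joint torques, N m; "tool_pos": TCP position; "tcp_rot": TCP orientation; "ft_force": force on the tool from outside, world axes, zero at the start; "ft_torque": the same for the moment, N m; "gripper_width": opening from 0.0 (shut) to 1.0 (fully open); "finger_force": force on a finger pad.
Only numpy, scipy, OpenCV 4.12 (cv2) and the standard library are available. Lean on these libraries where they do the work, as an engineer would, in place of code of your own. Each camera call takes 0.05 s, during which the arm holds its last target. There are 200 camera calls.

### The job

Release the spring catch on the side of the little hopper so that its trap-door bottom swings down and drops all five steel grinding slugs into the tray underneath. Then swing the trap door fully up again until the catch has snapped back in under it, and let go, leaving it latched shut with all the slugs in the tray. Leave the petri dish, the marker and the test block beside it where they are.

Things in the scene. Friction and masses are not known exactly. Their poses are not given: they have to be found in the camera images.
- hopper: Fixed aluminium bench hopper on a grey stand. Origin on the worktop; x from front to back (away from robot at yaw 0), y left, z up; positions below are mm in this frame. Open-topped box outside x -50..62, y -48..48, z 228..300. Base plate x -180..80, y -75..75, 8 high. Back panel x 62..70, y -60..60 carries it; no legs in front. Catch bracket on the right (-y) wall x -43..-17, y to -69, z 250..270
- hinge (a point): Middle of the trap door's hinge line, under the back of the box at (50, 0, 222.5) in the hopper frame; axis along the hopper's y. The door is a steel plate 100 x 92 x 5 mm, 0.2 kg, extended past its front edge by two side strips that carry the pull bar. A striker pin of 6 mm diameter sticks out of its right edge, 80 mm from the hinge
- trapdoor (a joint): Trap door angle, rad: 0 shut (level), grows as it swings down, 0.93 fully open (stop); can be pushed up past shut to -0.03 (stop). Latched it rests on the catch at about 0.01. Unlatched it falls open by itself and stays up only with the catch hooked under its pin
- bar (a point): Middle of the door's pull bar: round, 10 mm diameter, 92 long, parallel to the hinge, 165 from it; gap bar to plate 60, 72 between the strips. Shut: (-115, 0, 222.5), in front of the box. Open: about (-49, 0, 90), under the box's front wall: reach it with the tool tilted about 40 degrees, gripper body leaning to the front. It turns in the grip; shut, 20 degrees of tilt suffice
- catch (a joint): Spring catch angle, rad: 0 at rest, grows to 0.42 (stop) as the top of its lever is pushed (2 to 6 N) towards the hopper wall; the door is free from about 0.15; a spring returns it. When the door is swung up, its pin pushes the hook aside between 0.23 and 0.06 rad (2 to 8 N upward at the bar), then the hook snaps in under the pin
- catch_tip (a point): Outer face, near the top, of the catch lever: upright thumb plate 18 mm wide (along hopper x), 32 tall, on the hopper's right (-y) side, leaning outward; pivot at (-30, -62, 260), axis along hopper x. At rest this point is at (-30, -83.5, 310). Push it towards the hopper's +y by 15 to 20 mm
- tray_floor (a point): Middle of the inner floor of the fixed open steel catch tray on the base plate, at (-60, 0, 11) in the hopper frame, axes as the hopper's; inside 204 x 128 mm, outside x -165..45, y -67..67, rim at z 42
- slug_1_center (a point): Centre of grinding slug 1 of 5: a bare steel cylinder 16 mm in diameter and 16 mm long, 25 g, in the hopper on the trap door at the start
- slug_2_center (a point): Centre of grinding slug 2 of 5: a bare steel cylinder 16 mm in diameter and 16 mm long, 25 g, in the hopper on the trap door at the start
- slug_3_center (a point): Centre of grinding slug 3 of 5: a bare steel cylinder 16 mm in diameter and 16 mm long, 25 g, in the hopper on the trap door at the start
- slug_4_center (a point): Centre of grinding slug 4 of 5: a bare steel cylinder 16 mm in diameter and 16 mm long, 25 g, in the hopper on the trap door at the start
- slug_5_center (a point): Centre of grinding slug 5 of 5: a bare steel cylinder 16 mm in diameter and 16 mm long, 25 g, in the hopper on the trap door at the start
- petri_dish: Glass dish 64 mm wide, 14 high, beside the hopper; origin at the centre of its underside. Bystander
- marker_black: Marker pen 130 mm long, lying beside the hopper; origin under its middle. Bystander
- test_block: Small flat case 26 x 44 x 14 mm beside the hopper; origin under its middle. Bystander

How it is judged (in metres and radians):
On the way:
1. the trap door hangs open and all five slugs lie in the tray (value of joint trapdoor above 0.75 rad and x of slug_1_center in the frame of tray_floor between -0.105 and 0.105 m and y of slug_1_center in the frame of tray_floor between -0.067 and 0.067 m and z of each of slug_1_center, slug_2_center, slug_3_center, slug_4_center, slug_5_center in the frame of tray_floor below 0.04 m and x of slug_2_center in the frame of tray_floor between -0.105 and 0.105 m and y of slug_2_center in the frame of tray_floor between -0.067 and 0.067 m and x of slug_3_center in the frame of tray_floor between -0.105 and 0.105 m and y of slug_3_center in the frame of tray_floor between -0.067 and 0.067 m and x of slug_4_center in the frame of tray_floor between -0.105 and 0.105 m and y of slug_4_center in the frame of tray_floor between -0.067 and 0.067 m and x of slug_5_center in the frame of tray_floor between -0.105 and 0.105 m and y of slug_5_center in the frame of tray_floor between -0.067 and 0.067 m), for 0.2 s.
At the end, for the whole second after the job is handed in: The trap door is shut and latched (its angle under 0.035 rad and still, the catch back within 0.06 rad of rest) and all five slugs lie at rest in the catch tray (centres inside its walls and less than 40 mm above its floor) (value of joint trapdoor below 0.035 rad and value of joint catch below 0.06 rad and velocity of joint trapdoor below 0.05 rad/s and x of slug_1_center in the frame of tray_floor between -0.105 and 0.105 m and y of slug_1_center in the frame of tray_floor between -0.067 and 0.067 m and z of each of slug_1_center, slug_2_center, slug_3_center, slug_4_center, slug_5_center in the frame of tray_floor below 0.04 m and x of slug_2_center in the frame of tray_floor between -0.105 and 0.105 m and y of slug_2_center in the frame of tray_floor between -0.067 and 0.067 m and x of slug_3_center in the frame of tray_floor between -0.105 and 0.105 m and y of slug_3_center in the frame of tray_floor between -0.067 and 0.067 m and x of slug_4_center in the frame of tray_floor between -0.105 and 0.105 m and y of slug_4_center in the frame of tray_floor between -0.067 and 0.067 m and x of slug_5_center in the frame of tray_floor between -0.105 and 0.105 m and y of slug_5_center in the frame of tray_floor between -0.067 and 0.067 m and linear speed of each of slug_1, slug_2, slug_3, slug_4, slug_5 below 0.03 m/s); the robot touches nothing.
It fails at once if the petri dish is moved by more than 20 mm (distance of petri_dish from where it was at the start of the episode above 0.02 m).
It fails at once if the marker is moved by more than 20 mm (distance of marker_black from where it was at the start of the episode above 0.02 m).
It fails at once if the test block is moved by more than 20 mm (distance of test_block from where it was at the start of the episode above 0.02 m).
It also fails if it takes over 58 s, if anything falls off the work surface, if the arm or the gripper's body presses on something with over 40 N, if the wrist force passes 120 N, or if a joint passes its speed limit or range.

## Working session

There is one attempt and no reset: what is moved stays moved. The work goes in short steps, Python scripts to look and compute and a tool call to move; the robot and the scene stay as the last step left them, time stands still between calls to the robot, and variables do not carry over. Pictures are saved under pics/ and viewed, at most 10 in all, crops included, and the job is handed in when it is done.

Besides the shell and the picture viewer there is one more tool, called after "Call:" as name(argument=value, ...) on one line, values as JSON. drive_tool: Moves the arm, as the interface text tells. Its arguments: {"type":"object","properties":{"increments":{"type":"array"},"grip_force":{"type":"number"}},"required":["increments"]}

```bash
mkdir -p pics; python3 - <<'E'
from cell import manip, capture
import cv2,numpy as np,pickle
s=manip.read_state();print({k:np.round(v,3).tolist() for k,v in s.items()})
d={}
for n in ("side","top","wrist"):
    c=capture(n);d[n]=c;print(n,c["vfov"],c["cx"],c["cy"],np.round(c["R"],3).tolist(),np.round(c["t"],1).tolist())
pickle.dump(d,open("c0.pkl","wb"))
for n in ("side","top"):
    cv2.imwrite(f"pics/{n}0.png",cv2.resize(d[n]["frame"][:,:,::-1],(800,600),interpolation=cv2.INTER_CUBIC))
E
```

```text
{'time_s': 0.0, 'joint_pos': [1.308, 0.239, -0.014, 1.319, -0.0, 1.571], 'dq': [-0.001, -0.0, -0.0, 0.001, 0.0, 0.001], 'tau': [0.002, -53.878, 34.644, 0.018, 0.0, -0.0], 'tool_pos': [136.293, 506.553, 230.669], 'tcp_rot': [-0.412, -3.114, 0.002], 'ft_force': [-0.338, 0.708, 0.303], 'ft_torque': [0.022, -0.031, -0.017], 'finger_force': 0.0, 'gripper_width': 0.998}
side 51.39292896540618 254.23981529680242 191.712054618636 [[0.943, -0.332, 0.016], [-0.211, -0.635, -0.743], [0.257, 0.697, -0.669]] [-585.1, 287.0, 842.4]
top 57.488393706195225 245.96103428303908 188.00333713047294 [[0.014, -1.0, 0.006], [-0.995, -0.014, -0.1], [0.101, -0.005, -0.995]] [2.4, 618.0, 990.8]
wrist 69.49530725995308 258.8846643055762 192.28312627795293 [[0.26, 0.966, -0.001], [0.922, -0.248, 0.296], [0.286, -0.078, -0.955]] [-523.9, -39.2, 379.5]
```

View pics/side0.png

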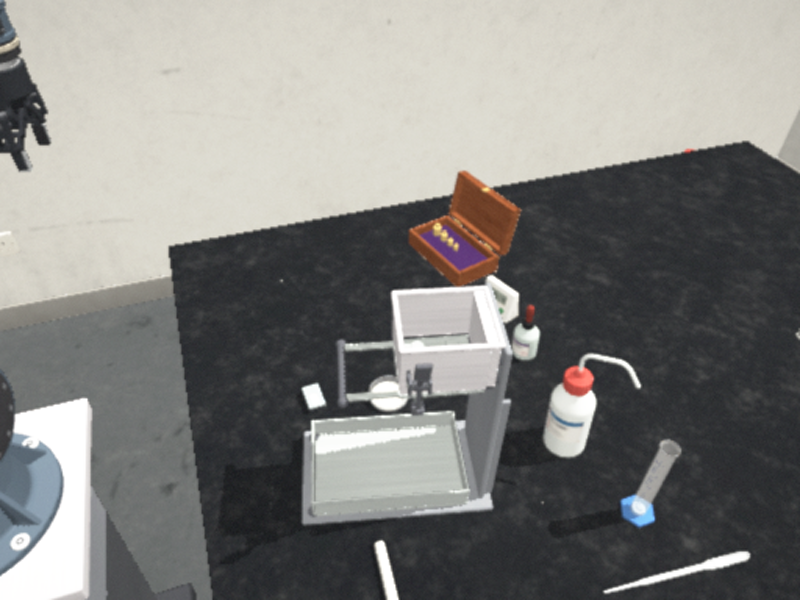

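View pics/top0.png

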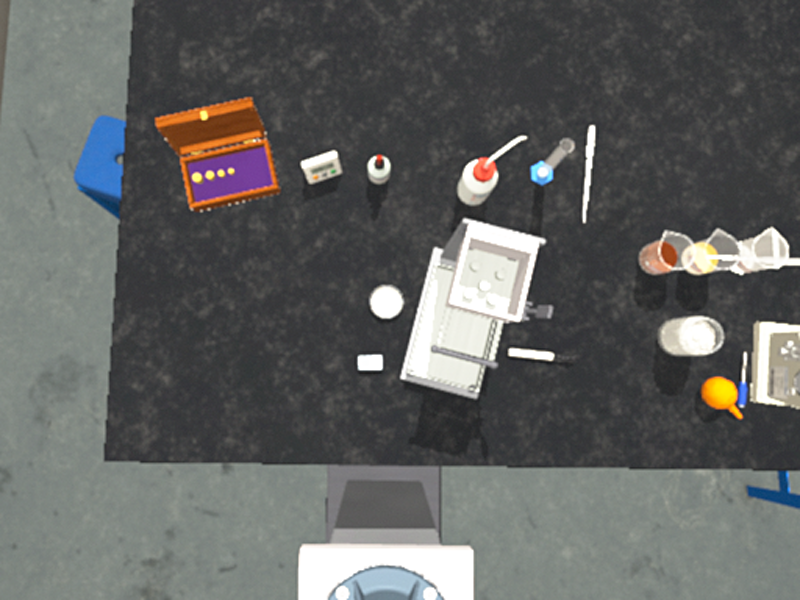

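The side view shows the hopper with the catch at (422,372), the bar at (342,372) and the tray beneath it. The top view shows the box rim at about (468,220), (544,240), (524,321) and (449,306), the bar from (433,349) to (495,364), and the catch at (545,311). The yaw is about -13°. I'll zoom in to get precise corners.

```bash
python3 - <<'E'
import cv2,numpy as np,pickle
d=pickle.load(open("c0.pkl","rb"))
a=d["top"]["frame"][130:290,250:370];b=d["side"]["frame"][175:335,185:330]
im=np.hstack([cv2.resize(x[:,:,::-1],None,fx=3,fy=3,interpolation=cv2.INTER_CUBIC) for x in (a,b)])
print(im.shape);cv2.imwrite("pics/crop.png",im)
E
```

```text
(480, 795, 3)
```

View pics/crop.png

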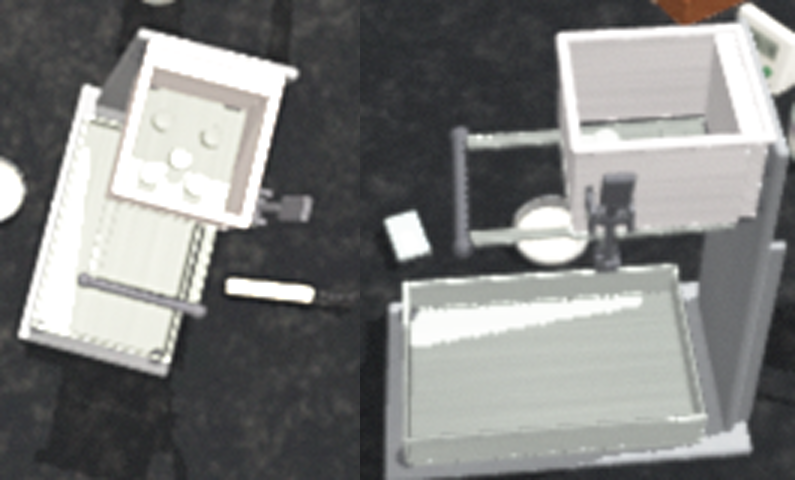

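```bash
cat >h.py <<'E'
import numpy as np
def proj(c,X):
    f=192/np.tan(np.radians(c["vfov"]/2));p=np.asarray(X)@np.array(c["R"]).T+c["t"]
    return p[:,:2]/p[:,2:]*f+[c["cx"],c["cy"]]
def H2W(q,P):
    c,s=np.cos(q[2]),np.sin(q[2]);P=np.asarray(P,float)
    return P@np.array([[c,s,0],[-s,c,0],[0,0,1]])+[q[0],q[1],0]
E
python3 - <<'E'
import numpy as np,pickle
from h import *
from scipy.optimize import least_squares
d=pickle.load(open("c0.pkl","rb"))
T=[((-50,48,300),108,195),((-50,-48,300),248,228),((-115,46,222.5),80,279),((-115,-46,222.5),205,312),((-180,75,8),20,337),((-180,-75,8),165,374),((-30,-83.5,310),311,208)]
S=[((-50,48,300),555,32),((-50,-48,300),571,150),((-115,46,222.5),459,130),((-115,-46,222.5),461,252),((-180,-75,8),388,478),((-180,75,8),388,305),((80,-75,8),750,450)]
PT=[t[0] for t in T];PS=[t[0] for t in S]
uT=np.array([[250+t[1]/3,130+t[2]/3] for t in T]);uS=np.array([[185+(t[1]-360)/3,175+t[2]/3] for t in S])
r=lambda q:np.r_[proj(d["top"],H2W(q,PT))-uT,proj(d["side"],H2W(q,PS))-uS].ravel()
o=least_squares(lambda q:r(q*[1,1,.01]),[450,-120,-20],loss="soft_l1")
q=o.x*[1,1,.01];print(q);print(r(q).reshape(-1,2).round(1).tolist())
np.save("q.npy",q)
print(H2W(q,[(-30,-83.5,310),(-115,0,222.5),(-49,0,90),(50,0,222.5)]).round(1))
E
```

```text
[ 6.17291474e+02 -1.37604986e+02 -2.41009473e-01]
[[2.5, -1.5], [-0.7, -1.2], [1.8, 0.2], [-1.8, -0.9], [-0.3, -0.1], [0.9, 0.6], [-2.0, 0.3], [0.5, 1.6], [0.4, 0.3], [-0.9, 1.1], [-0.1, -2.5], [-2.1, 0.7], [-1.0, -1.0], [0.1, -0.1]]
[[ 568.2 -211.5  310. ]
 [ 505.6 -110.2  222.5]
 [ 569.7 -125.9   90. ]
 [ 665.8 -149.5  222.5]]
```

```bash
cat >>h.py <<'E'
from scipy.spatial.transform import Rotation as Ro
def RT(q,t):
    t=np.radians(t);z=[np.sin(t),0,-np.cos(t)];y=[np.cos(t),0,np.sin(t)]
    return Ro.from_euler("z",q[2])*Ro.from_matrix(np.c_[[0,1,0],y,z])
def inc(q,wps):
    "wps: (hopper TCP x,y,z, tilt deg) -> increments from the measured pose"
    from cell import manip
    s=manip.read_state();R0=Ro.from_rotvec(s["tcp_rot"])
    hp=Ro.from_euler("z",-q[2]).apply(np.array(s["tool_pos"])-[q[0],q[1],0])
    print("now hopper",hp.round(1),"F",np.round(s["ft_force"],1),"t",round(s["time_s"],2))
    for w in wps:
        p=H2W(q,[w[:3]])[0]
        print(np.r_[R0.inv().apply(p-s["tool_pos"])/10,(R0.inv()*RT(q,w[3])).as_rotvec()].round(3).tolist(),p.round())
E
python3 - <<'E'
from h import *
q=np.load("q.npy");inc(q,[(-160,150,420,0),(-30,-135,420,0),(-30,-135,298,0)])
E
```

```text
now hopper [-620.9  510.9  230.8] F [-0.8 -0.   0.2] t 0.15
[-46.863, -35.094, -18.881, -0.001, 0.001, 1.549] [498.  46. 420.]
[-60.481, -63.304, -18.851, -0.001, 0.001, 1.549] [ 556. -262.  420.]
[-60.482, -63.291, -6.651, -0.001, 0.001, 1.549] [ 556. -262.  298.]
```

Call:
drive_tool(increments=[0, 0, -6, 0, 0, 0.1, -1, 0, 0, -12, 0, 0, 0.2, -1, 0, -3, -18, 0, 0, 0.36, -1, -5, -7, -18.9, 0, 0, 0.52, -1, -9, -11, -18.9, 0, 0, 0.68, -1, -13, -15, -18.9, 0, 0, 0.84, -1, -17, -19, -18.9, 0, 0, 1.0, -1, -21, -23, -18.9, 0, 0, 1.16, -1])

```text
time_s: 1.15
tool_pos: [279.8, 228.6, 420.3]
tcp_rot: [2.057, 2.375, 0.0]
ft_force: [1.0, 0.7, 0.3]
gripper_width: 0.0
finger_force: 0.0
```

```bash
cat >n.py <<'E'
import sys
from h import *
inc(np.load("q.npy"),eval(sys.argv[1]))
E
python3 n.py "[(-30,-135,420,0)]"
```

```text
now hopper [-415.1  275.1  420.3] F [1.  0.7 0.3] t 1.15
[-52.457, 20.332, 0.032, 0.0, -0.0, 0.384] [ 556. -262.  420.]
```

Call:
drive_tool(increments=[-5.5, 2.1, 0, 0, 0, 0.05, -1, -11, 4.2, 0, 0, 0, 0.1, -1, -16.5, 6.4, 0, 0, 0, 0.15, -1, -22, 8.5, 0, 0, 0, 0.2, -1, -27.5, 10.7, 0, 0, 0, 0.25, -1, -33, 12.8, 0, 0, 0, 0.3, -1, -38.5, 14.9, 0, 0, 0, 0.34, -1, -44, 17, 0, 0, 0, 0.384, -1])

```text
time_s: 2.15
tool_pos: [513.0, -181.8, 420.2]
tcp_rot: [-2.469, -1.942, -0.0]
ft_force: [0.7, 0.8, 0.5]
gripper_width: -0.005
finger_force: 0.0
```

```bash
python3 n.py "[(-30,-135,420,0),(-30,-135,330,0),(-30,-135,298,0)]"
```

```text
now hopper [-90.7 -67.8 420.2] F [0.7 0.8 0.5] t 2.15
[-6.74, 6.053, 0.019, 0.0, -0.0, 0.003] [ 556. -262.  420.]
[-6.741, 6.053, 9.019, 0.0, -0.0, 0.003] [ 556. -262.  330.]
[-6.741, 6.053, 12.219, 0.0, -0.0, 0.003] [ 556. -262.  298.]
```

Call:
drive_tool(increments=[-3.4, 3, 0, 0, 0, 0, -1, -6.7, 6.1, 0, 0, 0, 0, -1, -6.7, 6.1, 4, 0, 0, 0, -1, -6.7, 6.1, 8, 0, 0, 0, -1, -6.7, 6.1, 12.2, 0, 0, 0, -1, -6.7, 6.1, 12.2, 0, 0, 0, -1, -6.7, 6.1, 12.2, 0, 0, 0, -1, -6.7, 6.1, 12.2, 0, 0, 0, -1])

```text
time_s: 3.15
tool_pos: [557.0, -259.6, 300.6]
tcp_rot: [2.465, 1.943, 0.002]
ft_force: [-1.3, 0.1, -0.3]
gripper_width: -0.0
finger_force: 0.0
```

```bash
python3 - <<'E'
from cell import capture
import cv2,numpy as np
from h import *
q=np.load("q.npy")
ims=[]
for n,(a,b,c,e) in dict(side=(165,325,200,333),top=(150,310,270,403)).items():
    x=capture(n);f=x["frame"][:,:,::-1].copy()
    print(n,proj(x,H2W(q,[(-30,-83.5,310),(-30,-135,298)])).round(1).tolist())
    ims.append(cv2.resize(f[a:b,c:e],None,fx=3,fy=3,interpolation=cv2.INTER_CUBIC))
cv2.imwrite("pics/push.png",np.hstack(ims))
E
python3 n.py "[(-30,-135,298,0)]"
```

```text
side [[270.6, 236.5], [274.6, 267.4]]
top [[351.6, 199.6], [373.3, 206.0]]
now hopper [ -29.7 -132.8  299.9] F [-0.5 -0.  -0.4] t 3.25
[-0.215, -0.035, 0.195, 0.003, 0.001, 0.005] [ 556. -262.  298.]
```

View pics/push.png

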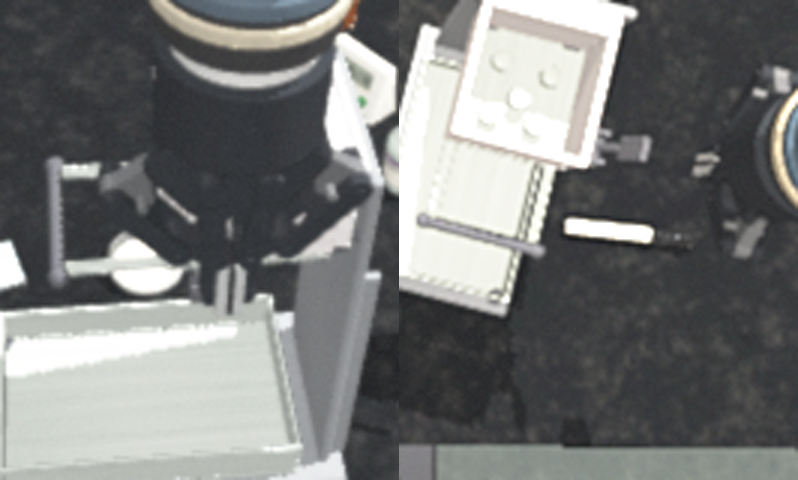

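The fingertips at top crop (705,163) line up with the lever at (635,148), and the projection agrees. Next I push toward +y.

Call:
drive_tool(increments=[2, 0, 0.2, 0, 0, 0, -1, 3.3, 0, 0.2, 0, 0, 0, -1, 3.9, 0, 0.2, 0, 0, 0, -1, 4.4, 0, 0.2, 0, 0, 0, -1, 4.8, 0, 0.2, 0, 0, 0, -1, 5.2, 0, 0.2, 0, 0, 0, -1, 5.5, 0, 0.2, 0, 0, 0, -1, 5.5, 0, 0.2, 0, 0, 0, -1])

```text
time_s: 4.25
tool_pos: [569.0, -206.2, 296.6]
tcp_rot: [2.467, 1.943, -0.001]
ft_force: [-1.5, -5.6, 4.6]
gripper_width: -0.003
finger_force: 3.0
```

```bash
cat >look.py <<'E'
import sys
from cell import capture
import cv2,numpy as np
ims=[]
for n,(a,b,c,e) in dict(side=(165,325,190,323),top=(130,290,245,378)).items():
    f=capture(n)["frame"][:,:,::-1]
    ims.append(cv2.resize(f[a:b,c:e],None,fx=3,fy=3,interpolation=cv2.INTER_CUBIC))
cv2.imwrite(sys.argv[1],np.hstack(ims))
E
python3 look.py pics/p2.png; python3 n.py "[(-30,-75,298,0)]"
```

```text
now hopper [-30.6 -78.3 296.5] F [-0.6 -5.1  4.9] t 4.35
[0.326, 0.058, -0.147, 0.0, 0.001, 0.004] [ 570. -203.  298.]
```

View pics/p2.png

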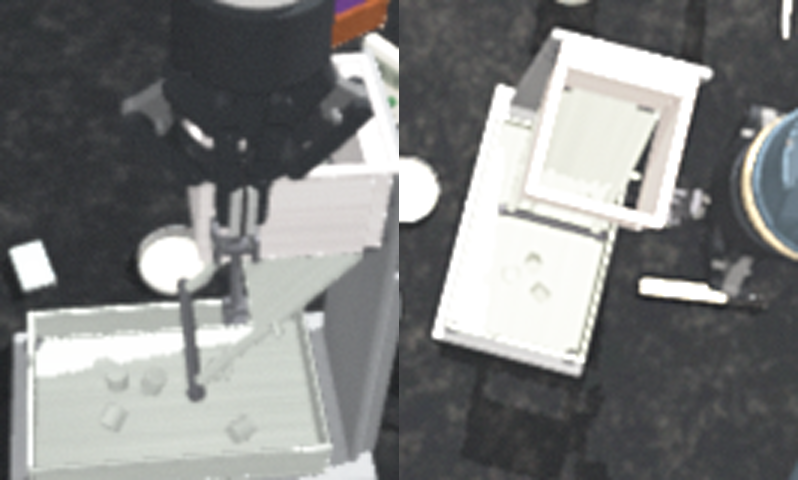

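The door is open (bar from (183,285) to (196,392) in the side crop). Four slugs are visible in the tray, near (118,378), (152,380), (113,415) and (240,428). I'll back off, move to the front and check for the fifth.

```bash
python3 n.py "[(-30,-130,298,0),(-40,-130,370,0),(-200,-70,330,20),(-200,0,270,40),(-114,0,167,40)]"
```

```text
now hopper [-30.6 -78.3 296.5] F [-0.6 -5.1  4.9] t 4.35
[-5.174, 0.034, -0.14, 0.0, 0.001, 0.004] [ 557. -257.  298.]
[-5.178, -0.963, -7.341, 0.0, 0.001, 0.004] [ 547. -254.  370.]
[0.899, -16.938, -3.355, -0.349, 0.0, 0.005] [ 406. -158.  330.]
[7.906, -16.909, 2.637, -0.698, -0.0, 0.005] [423. -90. 270.]
[7.879, -8.314, 12.941, -0.698, -0.0, 0.005] [ 507. -110.  167.]
```

Call:
drive_tool(increments=[-3, 0, 0, 0, 0, 0, -1, -5.2, 0, -2, 0, 0, 0, -1, -5.2, -1, -7.3, 0, 0, 0, -1, -3, -6.5, -6, -0.12, 0, 0, -1, -1, -12, -4.5, -0.24, 0, 0, -1, 0.9, -16.9, -3.4, -0.35, 0, 0, -1, 4.5, -16.9, 0, -0.52, 0, 0, -0.5, 7.9, -16.9, 2.6, -0.7, 0, 0, 0])

```text
time_s: 5.35
tool_pos: [423.7, -101.2, 280.0]
tcp_rot: [2.04, 1.606, 0.519]
ft_force: [2.0, 0.3, -0.4]
gripper_width: 0.415
finger_force: 0.0
```

```bash
python3 look.py pics/p3.png;python3 n.py "[(-200,0,270,40),(-114,0,167,40)]"
```

```text
now hopper [-212.1   -8.6  259.9] F [-3.5  1.2 -4.3] t 5.45
[0.846, 1.575, -0.153, -0.1, -0.003, 0.01] [423. -90. 270.]
[0.804, 2.887, 13.201, -0.1, -0.003, 0.01] [ 507. -110.  167.]
```

View pics/p3.png

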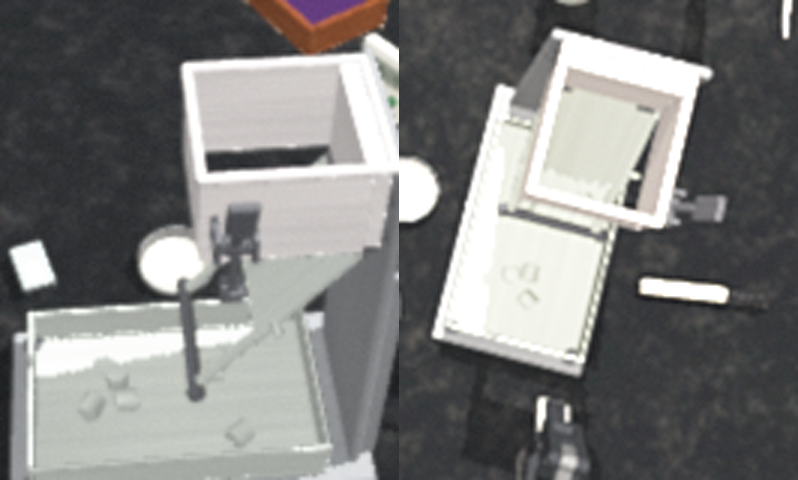

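Side crop: four slugs lie in the tray at (115,378), (92,405), (127,400) and (240,430), and the fifth may be hidden behind the door. I'll move to the pre-grasp pose and use the wrist camera.

Call:
drive_tool(increments=[0.8, 1.6, -0.1, -0.1, 0, 0.01, 0, 0.8, 1.8, 2, -0.1, 0, 0.01, 0, 0.8, 2.1, 5, -0.1, 0, 0.01, 0, 0.8, 2.3, 7, -0.1, 0, 0.01, 0, 0.8, 2.6, 9, -0.1, 0, 0.01, 0, 0.8, 2.9, 10.5, -0.1, 0, 0.01, 0, 0.8, 2.9, 10.5, -0.1, 0, 0.01, 0, 0.8, 2.9, 10.5, -0.1, 0, 0.01, 0])

```text
time_s: 6.45
tool_pos: [508.5, -114.2, 211.5]
tcp_rot: [1.979, 1.546, 0.585]
ft_force: [0.1, -0.3, -1.0]
gripper_width: 0.496
finger_force: 0.0
```

```bash
python3 - <<'E'
from cell import capture
import cv2,numpy as np
from h import *
q=np.load("q.npy")
w=capture("wrist");s=capture("side")
f=w["frame"][:,:,::-1]
th=.93;b=(50-165*np.cos(th),222.5-165*np.sin(th))
P=H2W(q,[(b[0],46,b[1]),(b[0],-46,b[1])])
print("wrist",proj(w,P).round(1).tolist(),"side",proj(s,P).round(1).tolist())
cv2.imwrite("pics/w.png",cv2.resize(cv2.LUT(f,(255*(np.arange(256)/255)**.7).astype("uint8")),(800,600)))
E
python3 n.py "[(-37,0,75,40)]"
```

```text
wrist [[224.0, 134.2], [227.5, 221.4]] side [[250.3, 259.7], [254.4, 295.8]]
now hopper [-111.    -3.3  212.1] F [ 0.9  0.1 -0.8] t 6.55
[0.341, -3.529, 15.174, 0.025, 0.001, -0.003] [ 581. -129.   75.]
```

View pics/w.png

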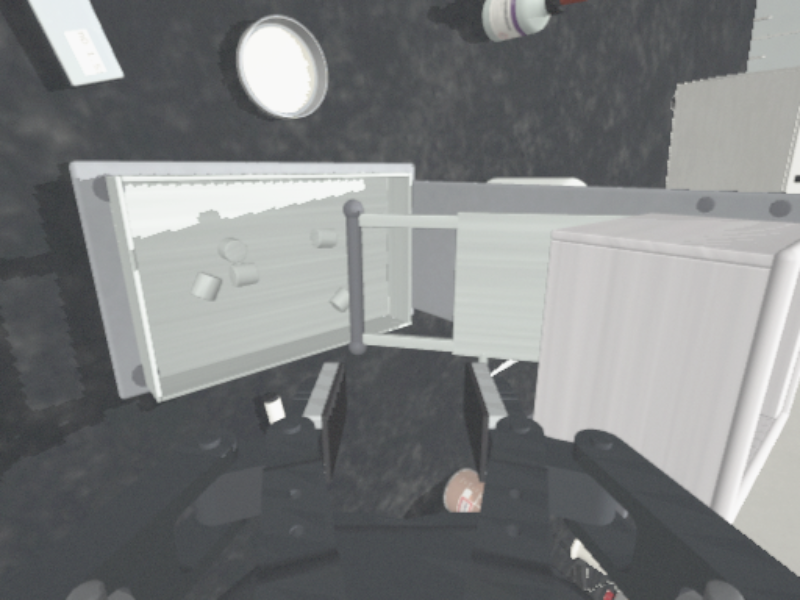

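The wrist view shows all five slugs in the tray, at (232,250), (207,286), (244,274), (323,238) and (341,299). The bar runs from (352,208) to (357,350), within about 2 px of the prediction. I'll close on it.

Call:
drive_tool(increments=[0.3, -3.5, 0, 0.02, 0, 0, -0.1, 0.3, -3.5, 3, 0.02, 0, 0, -0.1, 0.3, -3.5, 6, 0.02, 0, 0, -0.1, 0.3, -3.5, 9, 0.02, 0, 0, -0.1, 0.3, -3.5, 11.5, 0.02, 0, 0, -0.1, 0.3, -3.5, 13.5, 0.02, 0, 0, -0.1, 0.3, -3.5, 15.2, 0.02, 0, 0, -0.1, 0.3, -3.5, 15.2, 0.02, 0, 0, -0.1])

```text
time_s: 7.55
tool_pos: [581.8, -129.5, 73.9]
tcp_rot: [1.994, 1.558, 0.571]
ft_force: [0.5, 0.1, -0.1]
gripper_width: 0.449
finger_force: 0.0
```

Call:
drive_tool(increments=[0, 0, 0, 0, 0, 0, -0.1, 0, 0, 0, 0, 0, 0, -0.4, 0, 0, 0, 0, 0, 0, -0.7, 0, 0, 0, 0, 0, 0, -1, 0, 0, 0, 0, 0, 0, -1, 0, 0, 0, 0, 0, 0, -1, 0, 0, 0, 0, 0, 0, -1, 0, 0, 0, 0, 0, 0, -1], grip_force=25)

```text
time_s: 8.55
tool_pos: [582.7, -129.7, 75.8]
tcp_rot: [1.991, 1.555, 0.573]
ft_force: [-1.9, 0.7, 7.0]
gripper_width: 0.105
finger_force: 25.5
```

```bash
python3 - <<'E'
from h import *
# arc waypoints
th=np.array([.93,.8,.65,.5,.4,.3,.2,.1,0,-.02])
w=[]
for t in th:
    a=20+20*t/.93;r=np.radians(a)
    w.append((50-165*np.cos(t)+19*np.sin(r),0,222.5-165*np.sin(t)-19*np.cos(r),a))
inc(np.load("q.npy"),w)
E
```

```text
now hopper [-35.5  -0.6  75.8] F [-1.9  0.7  7. ] t 8.55
[0.059, -0.083, -0.053, 0.007, 0.002, -0.003] [ 582. -129.   76.]
[0.055, -0.516, -2.172, 0.056, 0.002, -0.003] [ 565. -125.   89.]
[0.05, -0.672, -4.653, 0.112, 0.001, -0.003] [ 549. -121.  107.]
[0.047, -0.456, -7.12, 0.169, 0.001, -0.003] [ 535. -117.  127.]
[0.045, -0.11, -8.729, 0.206, 0.001, -0.003] [ 527. -115.  142.]
[0.044, 0.395, -10.291, 0.244, 0.001, -0.003] [ 521. -114.  157.]
[0.044, 1.051, -11.791, 0.281, 0.001, -0.003] [ 516. -113.  172.]
[0.044, 1.853, -13.213, 0.319, 0.001, -0.003] [ 513. -112.  188.]
[0.045, 2.791, -14.545, 0.356, 0.001, -0.003] [ 512. -112.  205.]
[0.045, 2.994, -14.799, 0.364, 0.001, -0.003] [ 512. -112.  208.]
```

Gripped at 9 mm. Now I swing up.

Call:
drive_tool(increments=[0, -0.4, -1, 0.03, 0, 0, -1, 0, -0.5, -2.2, 0.056, 0, 0, -1, 0, -0.6, -3.4, 0.085, 0, 0, -1, 0, -0.67, -4.7, 0.112, 0, 0, -1, 0, -0.57, -5.9, 0.14, 0, 0, -1, 0, -0.45, -7.1, 0.17, 0, 0, -1, 0, -0.1, -8.7, 0.206, 0, 0, -1, 0, 0.4, -10.3, 0.244, 0, 0, -1])

```text
time_s: 9.55
tool_pos: [521.5, -114.5, 157.7]
tcp_rot: [2.168, 1.694, 0.399]
ft_force: [9.7, -1.9, 1.6]
gripper_width: 0.104
finger_force: 25.8
```

```bash
cat >arc.py <<'E'
from h import *
import sys
w=[]
for t in eval(sys.argv[1]):
    a=20+20*t/.93;r=np.radians(a)
    w.append((50-165*np.cos(t)+19*np.sin(r),0,222.5-165*np.sin(t)-19*np.cos(r),a))
inc(np.load("q.npy"),w)
E
python3 arc.py "[.3,.2,.1,0,-.03]"
```

```text
now hopper [-98.5  -0.4 157.7] F [ 9.7 -1.9  1.6] t 9.55
[0.04, -0.101, 0.054, -0.0, 0.001, -0.003] [ 521. -114.  157.]
[0.04, 0.174, -1.56, 0.037, 0.001, -0.003] [ 516. -113.  172.]
[0.04, 0.608, -3.134, 0.075, 0.001, -0.003] [ 513. -112.  188.]
[0.041, 1.196, -4.652, 0.112, 0.001, -0.003] [ 512. -112.  205.]
[0.041, 1.402, -5.095, 0.124, 0.001, -0.003] [ 512. -112.  210.]
```

Call:
drive_tool(increments=[0, 0.15, -0.8, 0.02, 0, 0, -1, 0, 0.3, -1.6, 0.037, 0, 0, -1, 0, 0.5, -2.3, 0.055, 0, 0, -1, 0, 0.75, -3.1, 0.075, 0, 0, -1, 0, 1.0, -3.9, 0.093, 0, 0, -1, 0, 1.35, -4.65, 0.112, 0, 0, -1, 0, 1.5, -5.0, 0.12, 0, 0, -1, 0, 1.5, -5.0, 0.12, 0, 0, -1])

```text
time_s: 10.55
tool_pos: [512.9, -112.4, 207.9]
tcp_rot: [2.252, 1.759, 0.304]
ft_force: [7.3, -2.4, -1.3]
gripper_width: 0.104
finger_force: 25.7
```

```bash
python3 arc.py "[0,-.03]"; python3 look.py pics/p4.png
```

```text
now hopper [-107.4   -0.4  207.9] F [ 7.3 -2.4 -1.3] t 10.55
[0.039, -0.216, 0.27, -0.008, 0.0, -0.003] [ 512. -112.  205.]
[0.04, -0.065, -0.193, 0.003, 0.0, -0.003] [ 512. -112.  210.]
```

View pics/p4.png

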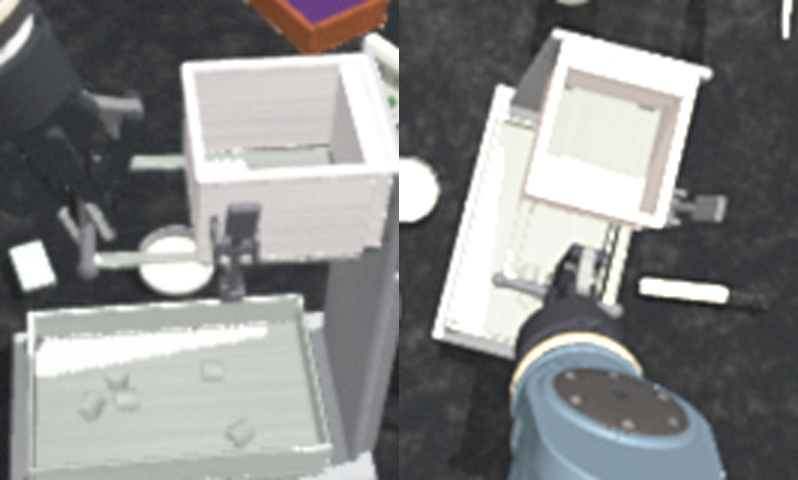

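Side crop: the door is shut, with the bar's right end at (88,265). The catch at (240,235) looks at rest, and all five slugs are in the tray. I'll push up slightly, then lower a little to check that the catch bears.

Call:
drive_tool(increments=[0, 0, -0.3, 0, 0, 0, -1, 0, 0, -0.3, 0, 0, 0, -1, 0, 0, -0.3, 0, 0, 0, -1, 0, 0, 0, 0, 0, 0, -1, 0, -0.1, 0.3, 0, 0, 0, -1, 0, -0.2, 0.6, 0, 0, 0, -1, 0, -0.3, 0.8, 0, 0, 0, -1, 0, -0.3, 0.8, 0, 0, 0, -1])

```text
time_s: 11.65
tool_pos: [512.7, -112.3, 199.7]
tcp_rot: [2.252, 1.759, 0.304]
ft_force: [5.5, -0.4, 5.1]
gripper_width: 0.103
finger_force: 26.7
```

```bash
python3 arc.py "[.05,.01,0]"
```

```text
now hopper [-107.6   -0.4  199.7] F [ 5.5 -0.4  5.1] t 11.65
[0.043, -0.141, 0.286, -0.026, 0.0, -0.003] [ 512. -112.  197.]
[0.043, 0.032, -0.341, -0.011, 0.0, -0.003] [ 512. -112.  203.]
[0.043, 0.08, -0.497, -0.007, 0.0, -0.003] [ 512. -112.  205.]
```

The upward reaction suggests the catch is holding. I'll unload, open slowly and retreat along the tool axis.

Call:
drive_tool(increments=[0, 0.05, -0.3, 0, 0, 0, -1, 0, 0.05, -0.3, 0, 0, 0, -0.6, 0, 0.05, -0.3, 0, 0, 0, -0.3, 0, 0.05, -0.3, 0, 0, 0, -0.2, 0, 0.05, -0.3, 0, 0, 0, -0.2, 0, 0, -2, 0, 0, 0, -0.2, 0, 0, -5, 0, 0, 0, -0.2, 0, 0, -10, 0, 0, 0, -0.2])

```text
time_s: 12.65
tool_pos: [478.1, -103.9, 292.3]
tcp_rot: [2.256, 1.762, 0.299]
ft_force: [1.1, -0.2, 0.4]
gripper_width: 0.399
finger_force: 0.0
```

Call:
drive_tool(increments=[0, 0, -4, 0, 0, 0, -0.2, 0, 0, -7, 0, 0, 0, -0.2, 0, 0, -7, 0, 0, 0, -0.2, 0, 0, -7, 0, 0, 0, -0.2, 0, 0, -7, 0, 0, 0, -0.2, 0, 0, -7, 0, 0, 0, -0.2, 0, 0, -7, 0, 0, 0, -0.2, 0, 0, -7, 0, 0, 0, -0.2])

```text
time_s: 13.65
tool_pos: [456.7, -98.5, 358.7]
tcp_rot: [2.254, 1.761, 0.301]
ft_force: [-0.2, 0.5, 0.1]
gripper_width: 0.401
finger_force: 0.0
```

```bash
python3 look.py pics/p5.png; python3 arc.py "[0]"
```

```text
now hopper [-165.3   -0.4  358.8] F [-0.4  0.3 -0.2] t 13.75
[0.047, 0.238, 16.429, -0.011, 0.0, -0.003] [ 512. -112.  205.]
```

View pics/p5.png

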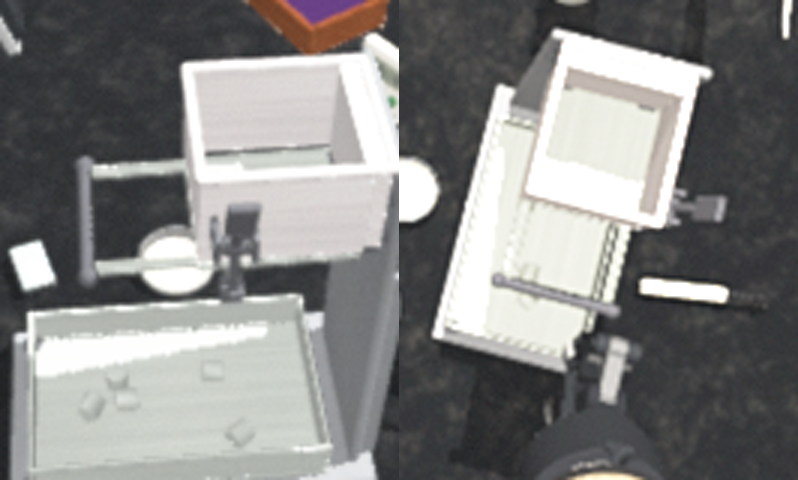

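```bash
python3 - <<'E'
from cell import capture
import pickle,numpy as np,cv2
d=pickle.load(open("c0.pkl","rb"))["side"]["frame"];f=capture("side")["frame"]
for n,(a,b,c,e) in dict(bar=(212,266,210,228),catch=(228,266,258,280)).items():
    g=lambda x:cv2.cvtColor(x,cv2.COLOR_RGB2GRAY).astype("float32")[a:b,c:e]
    print(n,cv2.phaseCorrelate(g(d),g(f)),np.abs(g(d)-g(f)).mean())
E
```

```text
bar ((-0.00630844389360341, -0.11841735872896209), 1.002709605075695) 6.3858023
catch ((-0.053090607341326645, -0.0034132471487744453), 1.0335400776316723) 9.595694
```

The bar and the catch are both within 0.12 px of where they started, so the door is latched. The slugs are at rest in the tray.

```bash
python3 -c "
from cell import manip
print(manip.sign_off())"
```

```text
the job is handed in; nothing more can be done
None
```

The trap door was opened and is now latched shut again, all five slugs are in the tray, the gripper is clear, and the job is handed in at about 14 s; the sign-off gave no verdict.

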